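Clamp the vice foot to the slotted rail with the sprung T-bolt

TASK

Clamp down the near end of the machine vice: take the sprung T-head bolt from the wooden rest block, feel its head gently down through the window in the vice's foot into the rail's slot, press it against its spring and turn it a quarter turn so that the head lies across under the rail's lips, then let go so that the spring holds it there. Do not force it: never bear down or sideways hard on vice or rail, and leave the locating pin and the other things on the bench where they are.

Things in the scene. Friction and masses are not known exactly. Their poses are not given: they have to be found in the camera images.
- vice: Grey machine vice fixed on an aluminium rail. Origin: centre of the oblong window in its foot, at the foot's underside = the rail's top face, 40 mm above the bench. x along the rail, towards the jaws; y across; z up. Foot 10 mm thick, 64 mm wide, reaching 45 mm to -x; window 36 mm in x, 30 mm in y. The far end is already bolted.
- window (a point): Centre of the window at the foot's top face (10 mm above the vice's origin). Through it one sees the rail's middle T-slot, parallel to the vice's x. The vice is not set centrally: the slot's centre line lies anywhere up to 7.5 mm to either side in y. This offset is not measured: find it by feel or sight. Beside the slot the head lands on the rail's flat top.
- jaw (a point): Top edge of the vice's fixed jaw facing the window, the nearest tall part: 80 mm from the window's centre in +x, 68 mm above the rail's top. The T-slot beside and below it: mouth 11.5 mm wide; lips 6 mm thick; under them a chamber 32 mm wide, 14 mm high, its floor 20 mm below the rail's top.
- toggle: Loose steel sprung T-head bolt, 0.11 to 0.17 kg, 78 mm tall, upright in one of the rest block's sockets. Origin: centre of the head's underside; x along the head, z up the shank. Head a bar 24 mm in x, 10 mm in y, 7 mm high; shank 8 mm thick, above 46 mm an 11 mm sleeve. Contact forces of more than 40 N in all between bolt and vice or rail bruises the slot.
- handle (a point): Middle of the bolt's T-handle, 70 mm above the bolt's origin: a steel bar parallel to the head, 60 mm long in x, 12 mm wide in y, 16 mm high; grip it firmly across its 12 mm. The head can turn when its underside is 13 to 20 mm below the rail's top (aim for 16 to 17; at 20 it meets the floor). Either way round and either sense of turning will do.
- washer (a joint): How far the bolt's washer (50 mm wide, 4 mm thick) is pushed up the shank against the spring: 0 at rest, limit 0.0135 m; spring 3 N at rest plus 1 N per mm, greased (damping 0.1 N per mm/s). At rest its underside is 18 mm above the bolt's origin, so it meets the foot when the head's underside is 8 mm below the rail's top. About 0.005 when locked and released.
- rest: Wooden rest block, fixed, 64 x 190 x 30 mm, origin under its centre, y along its length. Two oblong sockets 47.5 mm either side of its centre: one holds the T-bolt, head and handle along the block, washer lying on the block's top, head hanging 18 mm into the 22 mm deep socket; the other holds the locating pin. Lift straight up.
- pin: Bystander: plain locating pin with a black ball knob (30 mm), standing in the rest block's other socket, 77 mm tall; origin at the centre of its lower end.
- knife: Bystander: craft knife with a flat white handle lying on the bench, 105 mm long, 12 mm high.
- lugnut_b: Bystander: steel wheel nut standing on the bench, 24 mm wide, 34 mm tall; origin under its centre.
- hubring: Bystander: aluminium hub-centring ring lying flat, 72 mm wide, 14 mm high.
- mug: Bystander: white mug, 80 mm wide, 92 mm tall; origin under its centre.
There are look-alikes about, which are no part of the job. Leave any orange or turquoise look-alike of the toggle alone.

How it is judged:
By the outcome, as a careful person would: the job done as asked, in the order asked, and still so for the second after the job is handed in, with the robot touching nothing.
It also fails if it takes over 67 s, if anything falls off the work surface, if the arm or the gripper's body presses on something with over 40 N, if the wrist force passes 120 N, or if a joint passes its speed limit or range.

ROBOT

A 7-joint arm with a two-finger parallel gripper is mounted at the origin on the work surface. World frame = base frame: x ahead of the robot, y to its left, z up, the work surface at z = 0. Lengths are in m, angles in rad, forces in N, time in s.
With the tool pointing down it reaches from about 0.4 to 0.85 m from the base axis. Payload 4.5 kg.
Tool frame: the origin (TCP) lies midway between the tips of the shut fingers; the grasp point (between the pads) lies bot.tcp_to_grasp behind it (bot.tcp_to_grasp is the distance from the TCP to the grasp point, in m); z points along the fingers, y is the direction in which the jaws open and shut (so a half turn about z gives the same grasp; the last joint's range is limited). The gripper opens to 85 mm and grips with 20 to 120 N. Pads are 22 mm wide; open, the fingers measure 114 mm over their backs; the gripper's body (76 mm by 85 mm) begins 54 mm behind the grasp point. The pads swing forward as they close: fully open they stand 13 mm farther back than shut.
Start: joints at [1.314, 0.689, -0.195, 1.565, 0.157, 0.902, -0.215], TCP at [0.179, -0.599, 0.231] pointing down, gripper open.
Joint ranges: [-3.01, 3.01], [-0.46, 2.08], [-1.47, 1.51], [0.13, 2.56], [-1, 4.14], [0.04, 2.09], [-2.66, 2.66]. Speed limits (rad/s): [2.57, 2.57, 3.14, 3.14, 3.14, 3.14, 3.14].

INTERFACE

Orientations are given as a 3x3 rotation matrix whose columns are the frame's x, y, z axes.
In Python, from cell import get_obs, vision, bot gives the robot as it stands. The module is installed in compiled form; this text tells all that it offers.
- The arm moves only by the tool play_rows, never from a script. Its argument "moves" is a list of rows, each a list of 7 numbers: the finger opening in m, from 0 to 0.0854, then the shift along the tool's x, y, z in m, then the turn, a rotation vector about the tool's x, y, z in rad. In form: [[hand, dx, dy, dz, ax, ay, az], ...]. A call has 1 to 8 rows; each row shifts and turns the pose as measured when the row begins, along the tool's axes as they then stand; what a row does not reach is not made up. A row lasts 1/10 s, in which the tool goes at most 50 mm and 8.59 degrees, less where a joint would pass 70% of its speed; a pose out of reach is approached as far as the arm can. A call with a gripper value outside its range is refused whole. The fingers move at their own pace and stop on an object; "force" is the grip in N (left out, the last holds). Time passes only in rows, so rows that do not move let the fingers close. It gives the time, the measured TCP pose, the force and the opening at its end, in the units of the state.
- get_obs(): the state, without advancing time (a new reading comes with each control period).
- vision.read_camera(name): name is "scene" or "top"; returns (picture, depth): 400x640x3 uint8, red, green, blue; 400x640 float32, m along the optical axis (not along the pixel's ray), 0 where there is no reading.
- vision.camera_info(name): a dict with "camera_matrix" (3x3 intrinsics, pixels), "rvec" (rotation vector, rad) and "tvec" (3), from world to camera coordinates, as OpenCV has them. Camera axes: x right, y down, z forward; pixel columns grow to the right and rows downward; lengths in m; the calibration is good to about 2 mm. A picture is of the moment at which its call begins. camera_info takes no time and is no camera call.
- bot.sign_off(): hands the job in, once; it reports no verdict.
The state is a dict: "clock": time; "joints": joint angles; "joint_velocities": joint speeds; "effort": joint torques, N m; "ee_pos": TCP position; "tcp_rot": TCP orientation; "ft_force": force on the tool from outside, world axes, zero at the start; "torque": the same for the moment, N m; "width": opening from 0.0 (shut) to 1.0 (fully open).
Only numpy, scipy, OpenCV 4.12 (cv2) and the standard library are available. Lean on these libraries where they do the work, as an engineer would, in place of code of your own. Each camera call takes 0.05 s, during which the arm holds its last target.

## Working session

There is one attempt and no reset: what is moved stays moved. The work goes in short steps, Python scripts to look and compute and a tool call to move; the robot and the scene stay as the last step left them, time stands still between calls to the robot, and variables do not carry over. Pictures are saved under pics/ and viewed, and the job is handed in when it is done.

Besides the shell and the picture viewer there is one more tool, called as a command line: name --pt "numbers of a row" for each row, then --argument value for the rest. play_rows: Moves the arm, as the interface text tells. Its arguments: {"type":"object","properties":{"moves":{"type":"array","items":{"type":"array","items":{"type":"number"}}},"force":{"type":"number"}},"required":["moves"]}

```bash
mkdir -p pics; cat > h.py <<'E'
import numpy as np, cv2
from cell import get_obs, vision, bot
def cam(n):
    i=vision.camera_info(n); R,_=cv2.Rodrigues(np.array(i["rvec"],float)); return np.array(i["camera_matrix"]),R,np.array(i["tvec"],float).reshape(3)
def ray(n,u,v):
    K,R,t=cam(n); d=np.linalg.inv(K)@np.array([u,v,1.]); return -R.T@t, R.T@d
def atz(n,u,v,z):
    o,d=ray(n,u,v); return o+d*(z-o[2])/d[2]
def atd(n,u,v,dep):
    o,d=ray(n,u,v); return o+d*dep
def proj(n,p):
    K,R,t=cam(n); q=K@(R@np.array(p)+t); return q[:2]/q[2]
def tri(n1,a,n2,b):
    o1,d1=ray(n1,*a);o2,d2=ray(n2,*b);d1/=np.linalg.norm(d1);d2/=np.linalg.norm(d2)
    A=np.stack([d1,-d2],1);s=np.linalg.lstsq(A,o2-o1,rcond=None)[0]
    p,q=o1+s[0]*d1,o2+s[1]*d2; return (p+q)/2,np.linalg.norm(p-q)
E
python3 - <<'E'
from h import *
for n in("scene","top"):
    p,d=vision.read_camera(n); cv2.imwrite(f"pics/{n}0.png",p[:,:,::-1]); np.savez(f"{n}0.npz",p=p,d=d)
    print(n,cam(n)[0].round(1).tolist(),(-cam(n)[1].T@cam(n)[2]).round(3),cam(n)[1].round(3).tolist())
o=get_obs();print({k:np.round(v,3).tolist() for k,v in o.items()},bot.tcp_to_grasp)
E
```

```text
scene [[371.1, 0.0, 319.9], [0.0, 371.1, 202.6], [0.0, 0.0, 1.0]] [1.092 0.194 0.973] [[-0.217, 0.976, 0.015], [0.828, 0.192, -0.527], [-0.517, -0.102, -0.85]]
top [[449.3, 0.0, 323.5], [0.0, 449.3, 199.7], [0.0, 0.0, 1.0]] [0.508 0.066 1.215] [[-0.017, -1.0, -0.009], [-0.998, 0.017, -0.062], [0.062, 0.007, -0.998]]
{'clock': 0.1, 'joints': [1.314, 0.69, -0.195, 1.566, 0.157, 0.903, -0.215], 'joint_velocities': [0.001, -0.002, 0.0, -0.005, -0.001, 0.0, 0.0], 'effort': [-0.003, -54.06, -1.271, -15.898, 0.009, 0.004, 0.0], 'ee_pos': [0.179, -0.598, 0.231], 'tcp_rot': [[0.958, 0.287, -0.001], [0.287, -0.958, 0.002], [-0.0, -0.002, -1.0]], 'ft_force': [0.14, 0.336, -1.199], 'torque': [0.002, 0.003, 0.007], 'width': 1.003} 0.0187
```

View pics/scene0.png

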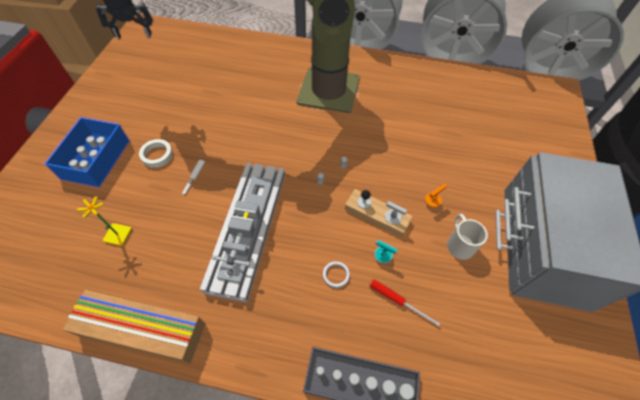

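View pics/top0.png

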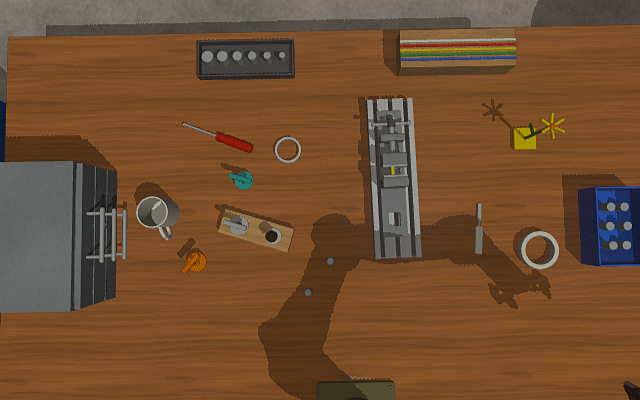

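Candidates for the T-bolt in the top view are the grey one in the rest block (236,226), the turquoise one (241,180), the orange one (194,263) and the black-knobbed pin (271,236). By the description it is the grey one. I'll check it in close crops.

```bash
python3 - <<'E'
from h import *
t=np.load("top0.npz")["p"][:,:,::-1]; s=np.load("scene0.npz")["p"][:,:,::-1]
def c(im,x,y,w,h,k): return cv2.resize(im[y:y+h,x:x+w],None,fx=k,fy=k,interpolation=cv2.INTER_CUBIC)
a=c(t,210,195,95,70,8);cv2.imwrite("pics/c1.png",a[:560])
cv2.imwrite("pics/c2.png",c(t,355,180,80,75,8)[:600])
cv2.imwrite("pics/c3.png",c(s,340,180,80,60,10)[:600])
cv2.imwrite("pics/c4.png",c(s,220,155,80,60,10)[:600])
E
```

```text
(no output)
```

View pics/c1.png

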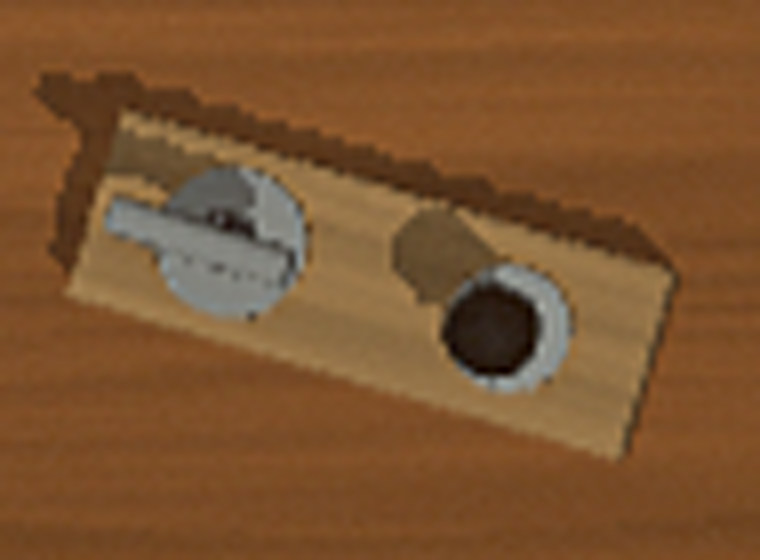

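View pics/c2.png

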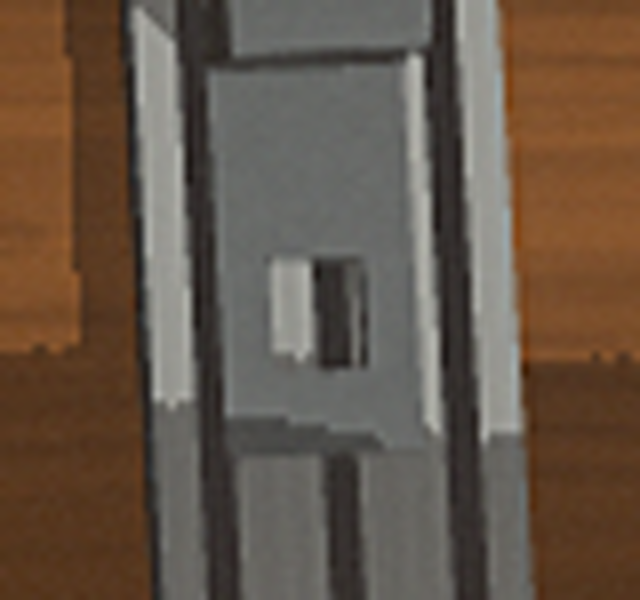

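View pics/c3.png

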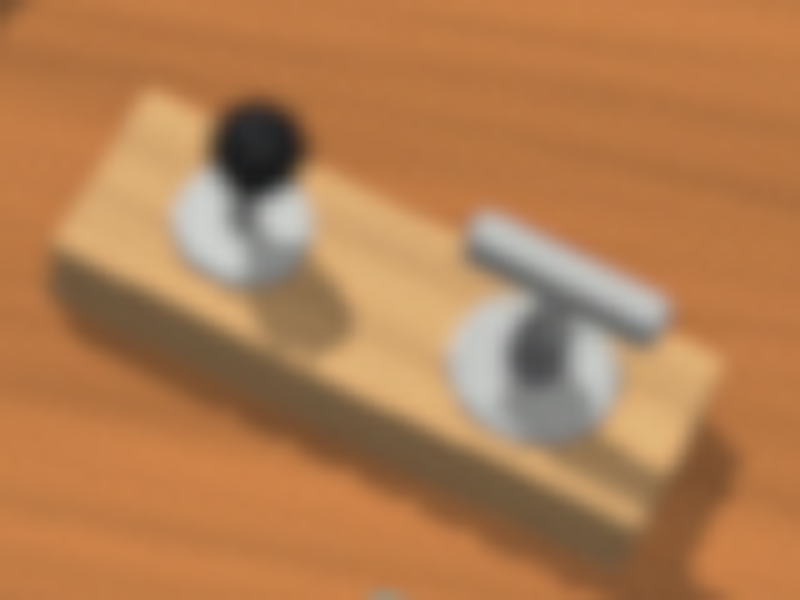

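View pics/c4.png

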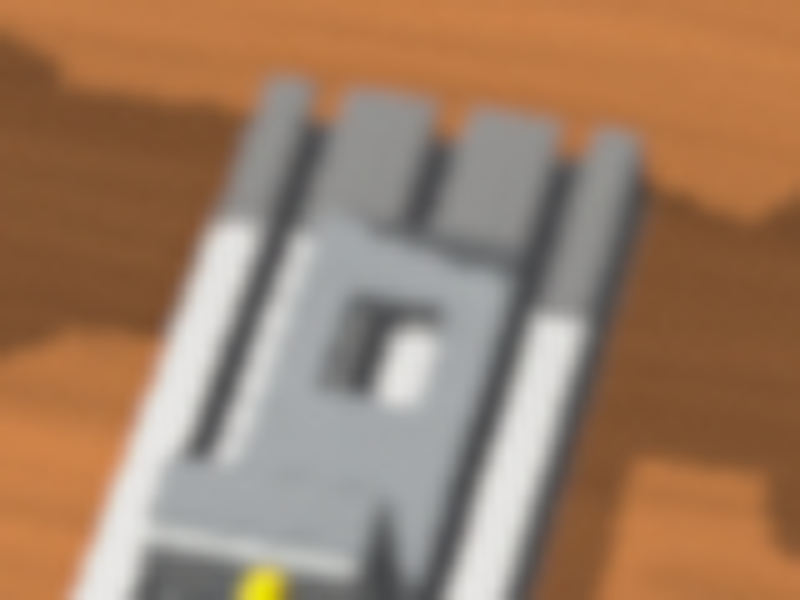

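```bash
python3 - <<'E'
from h import *
def cl(n,x0,y0,w,h,f=None):
    z=np.load(n+"0.npz");d=z["d"]
    P=[];U=[]
    for v in range(y0,y0+h):
        for u in range(x0,x0+w):
            if d[v,u]>0:P.append(atd(n,u,v,d[v,u]));U.append((u,v))
    return np.array(P),np.array(U)
def rep(nm,P):
    m=P.mean(0);w=np.linalg.svd(P[:,:2]-m[:2],full_matrices=False)[2][0]
    q=(P[:,:2]-m[:2])@w; r=(P[:,:2]-m[:2])@np.array([-w[1],w[0]])
    print(nm,len(P),m.round(4),"ang",np.degrees(np.arctan2(w[1],w[0])).round(1),"mid",((q.max()+q.min())/2*1000).round(1),"ext",(np.ptp(q)*1000).round(1),(np.ptp(r)*1000).round(1),"z",P[:,2].min().round(4),P[:,2].max().round(4),"midrange",(m[:2]+w*(q.max()+q.min())/2).round(4))
for n,b,b2 in(("top",(212,205,40,35),(215,198,85,60)),("scene",(380,195,35,32),(340,180,80,60))):
    P,U=cl(n,*b); 
    k=(P[:,2]>.082)&(P[:,2]<.1); rep(n+" handle",P[k])
    P,U=cl(n,*b2); k=(P[:,2]>.026)&(P[:,2]<.032); rep(n+" block",P[k])
# two-view handle ends
f=lambda X,Y,x0,y0,k:((X+.5)/k-.5+x0,(Y+.5)/k-.5+y0)
print("tri A",tri("top",f(107,218,210,195,8),"scene",f(665,312,340,180,10)))
print("tri B",tri("top",f(292,262,210,195,8),"scene",f(478,225,340,180,10)))
# block corners at z .03
for X,Y in((120,112),(675,275),(622,460),(68,293)): print("blk",atz("top",*f(X,Y,210,195,8),.03).round(4))
for X,Y in((155,90),(720,362),(635,530),(55,240)): print("blk s",atz("scene",*f(X,Y,340,180,10),.03).round(4))
# vice
print("win top-face")
for X,Y in((270,258),(365,258),(368,367),(272,358)): print(atz("top",*f(X,Y,355,180,8),.05).round(4))
for X,Y in((355,297),(443,303),(412,410),(322,392)): print("s",atz("scene",*f(X,Y,220,155,10),.05).round(4))
P,U=cl("top",355,90,75,170);
for lo,hi in((.037,.043),(.047,.053)):
    k=(P[:,2]>lo)&(P[:,2]<hi); rep("vice %g"%lo,P[k])
print("slot mouth")
for X,Y in((333,455),(355,455),(330,600),(360,600)): print(atz("top",*f(X,Y,355,180,8),.04).round(4))
E
```

```text
top handle 115 [0.5194 0.2992 0.0901] ang 71.1 mid -0.5 ext 59.2 11.9 z 0.0839 0.0952 midrange [0.5192 0.2988]Traceback (most recent call last):
  File "<stdin>", line 16, in <module>
  File "<stdin>", line 7, in cl
  File "h.py", line 10, in atd
    o,d=ray(n,u,v); return o+d*dep
        ~~~^^^^^^^
  File "h.py", line 6, in ray
    K,R,t=cam(n); d=np.linalg.inv(K)@np.array([u,v,1.]); return -R.T@t, R.T@d
          ~~~^^^
  File "h.py", line 4, in cam
    i=vision.camera_info(n); R,_=cv2.Rodrigues(np.array(i["rvec"],float)); return np.array(i["camera_matrix"]),R,np.array(i["tvec"],float).reshape(3)
ValueError: time passes only in moves, steps and waits
```

```bash
python3 - <<'E'
s=open("h.py").read().replace("def cam(n):","import functools\n@functools.lru_cache(None)\ndef cam(n):",1);open("h.py","w").write(s)
E
cat > m1.py <<'E'
from h import *
def cl(n,x0,y0,w,h,tag="0"):
    z=np.load(n+tag+".npz");d=z["d"]
    P=[];U=[]
    for v in range(y0,y0+h):
        for u in range(x0,x0+w):
            if d[v,u]>0:P.append(atd(n,u,v,d[v,u]));U.append((u,v))
    return np.array(P),np.array(U)
def rep(nm,P):
    m=P.mean(0);w=np.linalg.svd(P[:,:2]-m[:2],full_matrices=False)[2][0]
    q=(P[:,:2]-m[:2])@w; r=(P[:,:2]-m[:2])@np.array([-w[1],w[0]])
    print(nm,len(P),m.round(4),"ang",np.degrees(np.arctan2(w[1],w[0])).round(1),"mid",((q.max()+q.min())/2*1000).round(1),"ext",(np.ptp(q)*1000).round(1),(np.ptp(r)*1000).round(1),"z",P[:,2].min().round(4),P[:,2].max().round(4),"midrange",(m[:2]+w*(q.max()+q.min())/2).round(4))
f=lambda X,Y,x0,y0,k:((X+.5)/k-.5+x0,(Y+.5)/k-.5+y0)
E
python3 - <<'E'
from m1 import *
for n,b,b2 in(("top",(212,205,40,35),(215,198,85,60)),("scene",(380,195,35,32),(340,180,80,60))):
    P,U=cl(n,*b); 
    k=(P[:,2]>.082)&(P[:,2]<.1); rep(n+" handle",P[k])
    P,U=cl(n,*b2); k=(P[:,2]>.026)&(P[:,2]<.032); rep(n+" block",P[k])
print("tri A",tri("top",f(107,218,210,195,8),"scene",f(665,312,340,180,10)))
print("tri B",tri("top",f(292,262,210,195,8),"scene",f(478,225,340,180,10)))
for X,Y in((120,112),(675,275),(622,460),(68,293)): print("blk",atz("top",*f(X,Y,210,195,8),.03).round(4))
for X,Y in((155,90),(720,362),(635,530),(55,240)): print("blk s",atz("scene",*f(X,Y,340,180,10),.03).round(4))
print("win top-face")
for X,Y in((270,258),(365,258),(368,367),(272,358)): print(atz("top",*f(X,Y,355,180,8),.05).round(4))
for X,Y in((355,297),(443,303),(412,410),(322,392)): print("s",atz("scene",*f(X,Y,220,155,10),.05).round(4))
P,U=cl("top",355,90,75,170);
for lo,hi in((.037,.043),(.047,.053)):
    k=(P[:,2]>lo)&(P[:,2]<hi); rep("vice %g"%lo,P[k])
print("slot mouth")
for X,Y in((333,455),(355,455),(330,600),(360,600)): print(atz("top",*f(X,Y,355,180,8),.04).round(4))
E
```

```text
top handle 115 [0.5194 0.2992 0.0901] ang 71.1 mid -0.5 ext 59.2 11.9 z 0.0839 0.0952 midrange [0.5192 0.2988]
top block 973 [0.5038 0.2495 0.0296] ang -106.9 mid -5.3 ext 190.8 65.1 z 0.026 0.032 midrange [0.5054 0.2546]
scene handle 101 [0.5193 0.2991 0.0876] ang -107.8 mid 1.0 ext 59.4 14.8 z 0.0821 0.0928 midrange [0.519  0.2982]
scene block 781 [0.5072 0.2523 0.0293] ang -107.4 mid 0.4 ext 189.4 67.1 z 0.026 0.032 midrange [0.5071 0.2519]
tri A (array([0.52633307, 0.32705943, 0.09044431]), np.float64(1.2013062357858238e-05))
tri B (array([0.51134852, 0.27079127, 0.09218777]), np.float64(0.0038586748697741506))
blk [0.5623 0.3367 0.03  ]
blk [0.5054 0.1539 0.03  ]
blk [0.4452 0.1721 0.03  ]
blk [0.5029 0.354  0.03  ]
blk s [0.4436 0.1754 0.03  ]
blk s [0.5011 0.3536 0.03  ]
blk s [0.5622 0.3348 0.03  ]
blk s [0.5038 0.1553 0.03  ]
win top-face
[ 0.5456 -0.0926  0.05  ]
[ 0.5451 -0.1234  0.05  ]
[ 0.5099 -0.1234  0.05  ]
[ 0.5133 -0.0925  0.05  ]
s [ 0.5103 -0.1207  0.05  ]
s [ 0.5064 -0.0943  0.05  ]
s [ 0.5452 -0.092   0.05  ]
s [ 0.5451 -0.1198  0.05  ]
vice 0.037 2348 [ 0.6183 -0.1128  0.0401] ang -178.6 mid -19.1 ext 419.8 122.9 z 0.037 0.043 midrange [ 0.6374 -0.1123]
vice 0.047 1327 [ 0.619  -0.1036  0.0501] ang -177.7 mid -25.1 ext 336.7 97.6 z 0.047 0.053 midrange [ 0.6441 -0.1026]
slot mouth
[ 0.4815 -0.1128  0.04  ]
[ 0.4814 -0.12    0.04  ]
[ 0.4346 -0.1106  0.04  ]
[ 0.4345 -0.1203  0.04  ]
```

```bash
python3 - <<'E'
from m1 import *
g=cv2.cvtColor(np.load("top0.npz")["p"],cv2.COLOR_RGB2GRAY).astype(int)
for v in list(range(210,229,2))+list(range(236,257,3)): print(v,g[v,384:408])
g=cv2.cvtColor(np.load("scene0.npz")["p"],cv2.COLOR_RGB2GRAY).astype(int)
print()
for v in range(162,198): print(v,g[v,247:276])
E
```

```text
210 [104 107 102 106 105 104 104 106 105 106 105 109 106 106 107 108 105 105
 105 106 103 102 112 166]
212 [106 106 102 107  89 129 123 122 127 114  67  72  73  72  73  75  95 109
 107 109 109 106 113 163]
214 [108 109 106 103 115 162 150 150 161 162  35  48  47  48  79  87  77 110
 108 104 107 104 100 160]
216 [106 105 106 104 113 161 146 146 158 163  66  47  51  48  83  90  70 110
 105 107 105 104  99 161]
218 [105 106 105 103  98 161 150 147 156 161  64  45  52  50  64 111  69 112
 109 103 106 103  98 143]
220 [107 104 105 104  98 161 152 147 151 160  95  47  51  49  66 111  49 111
 107 106 104 105 100 142]
222 [105 105 106 102 100 144 153 147 153 163  94  43  49  53  52 114  67 110
 108 105 104 102 100 126]
224 [107 105 105 102  99 110 110 107 163 117  88  45  51  48  47 115  45 112
 109 107 106 103  97 127]
226 [108 108 105 104 104 104 102  98 104 105 101  85  83 103  98 106  99 107
 106 103 102 103 100 112]
228 [111 108 107 108 105 105 107 106 106 106 105 104 105 106 104 104 103 102
 103 105 105 103 101 114]
236 [80 75 76 72 72 72 71 70 77 77 80 68 72 64 65 76 86 84 82 93 95 95
[... 4354 characters left out ...]
 89  85 128 186 222 227 222 205 181 169
 167 166 155 127  92  97 149 200 223 225 218]
193 [178 171 170 166 153 137 128 117  98 100 145 199 224 226 218 198 176 168
 168 164 148 116  87 111 168 212 224 224 213]
194 [173 169 169 168 162 154 149 140 129 131 161 200 220 219 208 186 173 169
 168 160 138 102  86 127 185 220 225 222 202]
195 [168 168 169 169 168 166 163 159 156 156 168 186 197 197 190 178 170 168
 167 156 128  92  92 143 198 223 226 220 187]
196 [168 168 168 169 168 169 168 166 165 166 167 171 175 176 174 170 168 167
 163 147 116  85 106 164 211 225 225 217 176]
197 [168 167 168 168 169 168 168 167 167 167 167 167 167 167 167 167 167 166
 158 135 101  83 122 183 220 226 225 209 164]
```

```bash
cat >> h.py <<'E'
def slotline():
    a=atz("top",396.02,219,.04);b=atz("top",397.97,254,.04);return a,b
def plan(p,yaw,n=None,R=None,x=None):
    """rows to go to TCP p with tool pointing down, tool x at yaw deg (world)"""
    if R is None: o=get_obs();R=np.array(o["tcp_rot"]);x=np.array(o["ee_pos"])
    from scipy.spatial.transform import Rotation as Ro
    c,s=np.cos(np.radians(yaw)),np.sin(np.radians(yaw)); Rt=np.array([[c,s,0],[s,-c,0],[0,0,-1.]])
    w=Ro.from_matrix(R.T@Rt).as_rotvec(); d=np.array(p)-x
    n=n or int(np.ceil(max(np.linalg.norm(d)/.048,np.linalg.norm(w)/.145)))
    print("n",n,"dist",np.linalg.norm(d).round(4),"rot",np.degrees(w).round(2))
    for i in range(n):
        Ri=R@Ro.from_rotvec(w*i/n).as_matrix()
        print("[%s]"%",".join("%.4f"%k for k in np.r_[Ri.T@(d/n),w/n]))
E
python3 - <<'E'
from h import *
a,b=slotline();print("slot",a,b,"ang",np.degrees(np.arctan2(*(a-b)[1::-1])))
print("win centre",atz("top",394.45,218.6,.05))
# rail edge angle
o=get_obs()
plan((.45,-.2,.231),40)
E
```

```text
slot [ 0.52686558 -0.11361107  0.04      ] [ 0.43600365 -0.11623939  0.04      ] ang 1.656903881248071
win centre [ 0.52780451 -0.10805415  0.05      ]
n 11 dist 0.4817 rot [-1.000e-01 -1.000e-02 -2.333e+01]
[0.0340,-0.0276,0.0000,-0.0002,-0.0000,-0.0370]
[0.0350,-0.0263,-0.0000,-0.0002,-0.0000,-0.0370]
[0.0359,-0.0250,-0.0000,-0.0002,-0.0000,-0.0370]
[0.0368,-0.0237,-0.0000,-0.0002,-0.0000,-0.0370]
[0.0377,-0.0223,-0.0000,-0.0002,-0.0000,-0.0370]
[0.0385,-0.0209,-0.0000,-0.0002,-0.0000,-0.0370]
[0.0392,-0.0194,-0.0000,-0.0002,-0.0000,-0.0370]
[0.0399,-0.0180,-0.0000,-0.0002,-0.0000,-0.0370]
[0.0406,-0.0165,-0.0000,-0.0002,-0.0000,-0.0370]
[0.0411,-0.0150,-0.0000,-0.0002,-0.0000,-0.0370]
[0.0417,-0.0134,-0.0000,-0.0002,-0.0000,-0.0370]
```

play_rows --pt "0.06 0.034 -0.028 0 0 0 -0.037" --pt "0.06 0.035 -0.027 0 0 0 -0.037" --pt "0.06 0.036 -0.025 0 0 0 -0.037" --pt "0.06 0.037 -0.024 0 0 0 -0.037" --pt "0.06 0.038 -0.022 0 0 0 -0.037" --pt "0.06 0.039 -0.021 0 0 0 -0.037" --pt "0.06 0.04 -0.019 0 0 0 -0.037" --pt "0.06 0.04 -0.018 0 0 0 -0.037"

```text
clock: 0.9
ee_pos: [0.3771, -0.303, 0.2265]
tcp_rot: [[0.835, 0.55, -0.006], [0.55, -0.835, 0.0], [-0.005, -0.003, -1.0]]
ft_force: [0.6, -0.1, 0.7]
width: 0.699
```

```bash
python3 - <<'E'
from h import *
o=get_obs();print(np.round(o["joints"],2),o["ee_pos"],o["width"])
plan((.519,.299,.2),72)
E
```

```text
[ 0.74  0.52 -0.25  1.98  0.2   0.67 -0.62] [ 0.37711119 -0.30301316  0.22645842] 0.6985738261076484
n 13 dist 0.6191 rot [ -0.29   0.21 -38.66]
[0.0346,-0.0327,0.0020,-0.0004,0.0003,-0.0519]
[0.0362,-0.0308,0.0020,-0.0004,0.0003,-0.0519]
[0.0378,-0.0289,0.0020,-0.0004,0.0003,-0.0519]
[0.0392,-0.0269,0.0020,-0.0004,0.0003,-0.0519]
[0.0406,-0.0249,0.0020,-0.0004,0.0003,-0.0519]
[0.0418,-0.0227,0.0020,-0.0004,0.0003,-0.0519]
[0.0429,-0.0205,0.0020,-0.0004,0.0003,-0.0519]
[0.0439,-0.0183,0.0020,-0.0004,0.0003,-0.0519]
[0.0448,-0.0160,0.0020,-0.0004,0.0003,-0.0519]
[0.0456,-0.0136,0.0020,-0.0004,0.0003,-0.0519]
[0.0462,-0.0112,0.0020,-0.0004,0.0003,-0.0519]
[0.0468,-0.0088,0.0020,-0.0004,0.0003,-0.0519]
[0.0471,-0.0064,0.0020,-0.0004,0.0003,-0.0519]
```

play_rows --pt "0.06 0.035 -0.033 0 0 0 -0.052" --pt "0.06 0.036 -0.031 0 0 0 -0.052" --pt "0.06 0.038 -0.029 0 0 0 -0.052" --pt "0.06 0.039 -0.027 0 0 0 -0.052" --pt "0.06 0.041 -0.025 0 0 0 -0.052" --pt "0.06 0.042 -0.023 0 0 0 -0.052" --pt "0.06 0.043 -0.021 0 0 0 -0.052" --pt "0.06 0.044 -0.018 0 0 0 -0.052"

```text
clock: 1.7
ee_pos: [0.4652, 0.0837, 0.2251]
tcp_rot: [[0.529, 0.849, -0.004], [0.849, -0.529, -0.001], [-0.003, -0.003, -1.0]]
ft_force: [1.9, -1.3, 0.3]
width: 0.701
```

```bash
python3 - <<'E'
from h import *
o=get_obs();print(np.round(o["joints"],2),o["ee_pos"],o["width"])
plan((.519,.299,.2),72)
E
```

```text
[-0.06  0.52 -0.32  2.01  0.26  0.66 -1.11] [0.46516634 0.08374874 0.22513079] 0.7008349762245123
n 5 dist 0.2233 rot [ -0.18   0.15 -13.91]
[0.0423,-0.0136,0.0049,-0.0006,0.0005,-0.0486]
[0.0429,-0.0115,0.0050,-0.0006,0.0005,-0.0486]
[0.0434,-0.0094,0.0050,-0.0006,0.0005,-0.0486]
[0.0438,-0.0073,0.0050,-0.0006,0.0005,-0.0486]
[0.0441,-0.0052,0.0050,-0.0006,0.0005,-0.0486]
```

play_rows --pt "0.06 0.042 -0.014 0.005 0 0 -0.049" --pt "0.06 0.043 -0.012 0.005 0 0 -0.049" --pt "0.06 0.044 -0.01 0.005 0 0 -0.049" --pt "0.06 0.044 -0.008 0.005 0 0 -0.049" --pt "0.06 0.043 -0.005 0.005 0 0 -0.049" --pt "0.06 0 0 0 0 0 0"

```text
clock: 2.3
ee_pos: [0.515, 0.3179, 0.1974]
tcp_rot: [[0.287, 0.958, -0.005], [0.958, -0.287, 0.004], [0.003, -0.006, -1.0]]
ft_force: [-0.9, -0.5, 0.5]
width: 0.701
```

```bash
python3 - <<'E'
from h import *
plan((.519,.299,.12),72)
E
```

```text
n 2 dist 0.0798 rot [-0.34 -0.14  1.33]
[-0.0086,0.0049,0.0387,-0.0030,-0.0012,0.0116]
[-0.0085,0.0048,0.0387,-0.0030,-0.0012,0.0116]
```

play_rows --pt "0.05 -0.009 0.005 0.039 -0.003 0 0.009" --pt "0.05 -0.009 0.005 0.039 -0.003 0 0.009" --pt "0.05 0 0 0 0 0 0"

```text
clock: 2.6
ee_pos: [0.5191, 0.3004, 0.1172]
tcp_rot: [[0.301, 0.953, 0.002], [0.953, -0.301, 0.005], [0.005, 0.001, -1.0]]
ft_force: [-0.1, -1.5, 0.1]
width: 0.583
```

```bash
python3 - <<'E'
from h import *
plan((.519,.299,.0633),72.3)
for n in("scene","top"):
    p,d=vision.read_camera(n); np.savez(f"{n}1.npz",p=p,d=d)
    x,y,w,h=(340,140,110,90) if n=="scene" else (190,180,110,80)
    cv2.imwrite(f"pics/{n}1.png",cv2.resize(p[y:y+h,x:x+w,::-1],None,fx=6,fy=6,interpolation=2))
E
```

```text
n 2 dist 0.0539 rot [ 0.03 -0.29  0.15]
[-0.0008,0.0001,0.0270,0.0003,-0.0025,0.0013]
[-0.0008,0.0001,0.0270,0.0003,-0.0025,0.0013]
```

View pics/scene1.png

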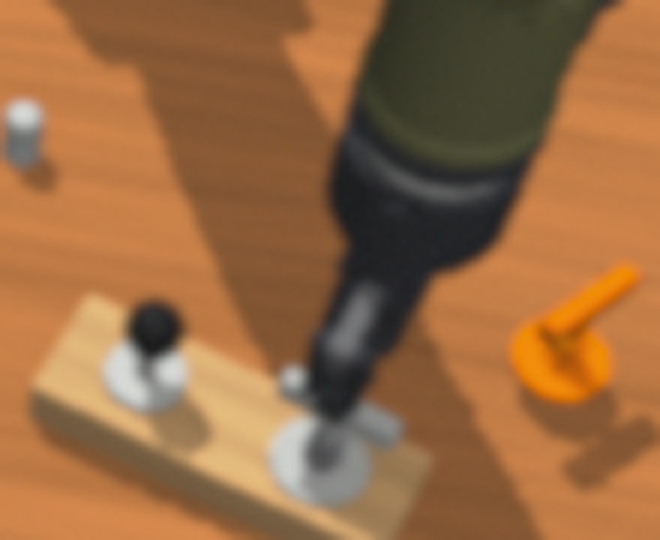

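View pics/top1.png

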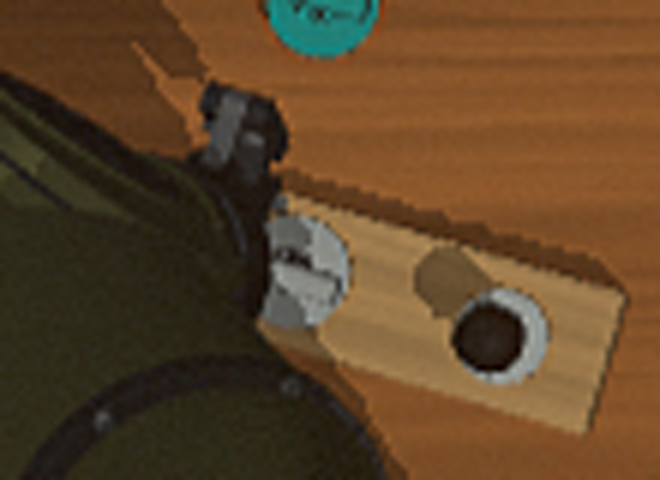

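The scene crop shows the finger at about (335,405) over the middle of the handle, which runs from (290,380) to (395,430). The top view shows the handle end at (310,285), free of the arm. I'll go down slowly.

play_rows --pt "0.05 -0.001 0 0.018 0 -0.002 0.001" --pt "0.05 0 0 0.018 0 -0.002 0.001" --pt "0.05 0 0 0.016 0 0 0" --pt "0.05 0 0 0.002 0 0 0"

```text
clock: 3.1
ee_pos: [0.5268, 0.3094, 0.0752]
tcp_rot: [[0.302, 0.953, 0.02], [0.953, -0.303, 0.018], [0.023, 0.013, -1.0]]
ft_force: [0.2, -0.1, -0.0]
width: 0.581
```

```bash
python3 - <<'E'
from h import *
plan((.519,.299,.0633),72.3)
E
```

```text
n 1 dist 0.0176 rot [ 0.75 -1.34  0.09]
[-0.0125,-0.0044,0.0115,0.0131,-0.0235,0.0016]
```

```bash
python3 - <<'E'
from h import *
o=get_obs();print({k:np.round(o[k],3).tolist() for k in("joints","joint_velocities","ee_pos","effort","ft_force")})
E
```

```text
{'joints': [-0.452, 0.882, -0.271, 1.749, 0.407, 0.539, -1.282], 'joint_velocities': [-0.006, -0.013, -0.0, -0.024, 0.002, -0.021, -0.006], 'ee_pos': [0.527, 0.309, 0.075], 'effort': [-0.181, -56.003, -2.754, -10.591, 0.071, -0.326, -0.042], 'ft_force': [0.209, -0.134, -0.029]}
```

play_rows --pt "0.05 -0.006 -0.002 0.002 0.006 -0.012 0.001" --pt "0.05 -0.006 -0.002 0.002 0.006 -0.012 0.001" --pt "0.05 0 0 0 0 0 0"

```text
clock: 3.4
ee_pos: [0.5201, 0.2996, 0.0733]
tcp_rot: [[0.305, 0.952, 0.002], [0.952, -0.305, -0.0], [0.001, 0.002, -1.0]]
ft_force: [-0.3, -0.1, -0.6]
width: 0.586
```

```bash
python3 - <<'E'
from h import *
plan((.519,.299,.0633),72.3)
E
```

```text
n 1 dist 0.0101 rot [ 0.13 -0.04 -0.04]
[-0.0009,-0.0009,0.0100,0.0024,-0.0007,-0.0007]
```

play_rows --pt "0.05 -0.001 -0.001 0.005 0.002 0 0" --pt "0.05 0 0 0.005 0 0 0" --pt "0.05 0 0 0 0 0 0"

```text
clock: 3.7
ee_pos: [0.5194, 0.2991, 0.0637]
tcp_rot: [[0.305, 0.952, 0.002], [0.952, -0.305, 0.002], [0.002, 0.001, -1.0]]
ft_force: [-0.5, -0.8, -0.6]
width: 0.583
```

```bash
python3 - <<'E'
from h import *
plan((.519,.299,.0633),72.3)
E
```

```text
n 1 dist 0.0005 rot [ 0.07 -0.13 -0.06]
[-0.0003,-0.0003,0.0004,0.0013,-0.0023,-0.0011]
```

play_rows --pt "0.03 0 0 0 0 0 0" --pt "0.008 0 0 0 0 0 0" --pt "0.005 0 0 0 0 0 0" --pt "0.005 0 0 0 0 0 0" --pt "0.005 0 0 0 0 0 0" --force 80

```text
clock: 4.2
ee_pos: [0.5193, 0.2992, 0.0635]
tcp_rot: [[0.305, 0.952, 0.002], [0.952, -0.305, 0.002], [0.002, 0.001, -1.0]]
ft_force: [0.2, 0.5, -0.1]
width: 0.124
```

play_rows --pt "0.005 0 0 -0.006 0 0 0" --pt "0.005 0 0 -0.006 0 0 0" --pt "0.005 0 0 -0.006 0 0 0" --pt "0.005 0 0 -0.008 0 0 0" --pt "0.005 0 0 -0.01 0 0 0" --pt "0.005 0 0 -0.01 0 0 0" --pt "0.005 0 0 -0.01 0 0 0" --pt "0.005 0 0 0 0 0 0"

```text
clock: 5.0
ee_pos: [0.5195, 0.2993, 0.1254]
tcp_rot: [[0.305, 0.952, 0.003], [0.952, -0.305, 0.002], [0.003, 0.002, -1.0]]
ft_force: [0.3, 0.3, -1.9]
width: 0.124
```

```bash
python3 - <<'E'
from h import *
o=get_obs();print(o["ft_force"],o["torque"])
for n in("scene","top"):
    p,d=vision.read_camera(n); np.savez(f"{n}2.npz",p=p,d=d)
    x,y,w,h=(340,140,110,90) if n=="scene" else (190,180,110,80)
    cv2.imwrite(f"pics/{n}2.png",cv2.resize(p[y:y+h,x:x+w,::-1],None,fx=6,fy=6,interpolation=2))
plan((.49,.07,.18),30)
E
```

```text
[ 0.25740458  0.33285776 -1.87162356] [0.01749291 0.06388065 0.03553139]
n 6 dist 0.2372 rot [ 1.000e-02 -7.000e-02  4.226e+01]
[-0.0377,0.0071,-0.0094,0.0000,-0.0002,0.1229]
[-0.0366,0.0116,-0.0094,0.0000,-0.0002,0.1229]
[-0.0349,0.0160,-0.0094,0.0000,-0.0002,0.1229]
[-0.0327,0.0202,-0.0094,0.0000,-0.0002,0.1229]
[-0.0300,0.0240,-0.0094,0.0000,-0.0002,0.1229]
[-0.0268,0.0275,-0.0093,0.0000,-0.0002,0.1229]
```

View pics/scene2.png

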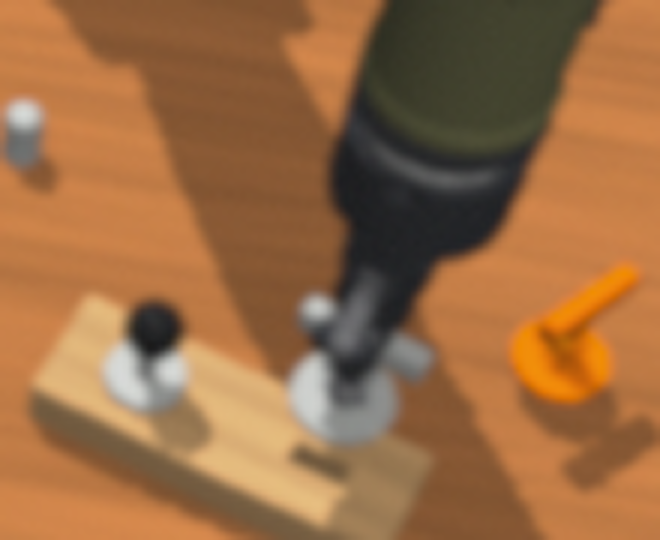

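The bolt hangs in the fingers and its empty socket shows at (320,460) in the crop; the pin at (150,340) has not moved. I'll raise it first, then travel.

play_rows --pt "0.005 0 0 -0.025 0 0 0" --pt "0.005 0 0 -0.03 0 0 0" --pt "0.005 -0.02 0.003 -0.005 0 0 0.06" --pt "0.005 -0.03 0.007 0 0 0 0.1" --pt "0.005 -0.03 0.01 0 0 0 0.1" --pt "0.005 -0.03 0.013 0 0 0 0.1" --pt "0.005 -0.029 0.016 0 0 0 0.1" --pt "0.005 -0.027 0.019 0 0 0 0.1"

```text
clock: 5.9
ee_pos: [0.4864, 0.1199, 0.1821]
tcp_rot: [[0.771, 0.637, -0.004], [0.637, -0.771, 0.004], [-0.001, -0.006, -1.0]]
ft_force: [0.9, -0.9, -1.1]
width: 0.123
```

```bash
python3 - <<'E'
from h import *
o=get_obs();print(np.round(o["joints"],2))
plan((.527,-.1136,.18),1.6)
E
```

```text
[-0.2   0.61 -0.21  1.98  0.21  0.57 -1.43]
n 5 dist 0.237 rot [-0.33  0.16 37.94]
[-0.0235,0.0412,0.0002,-0.0011,0.0005,0.1324]
[-0.0178,0.0439,0.0002,-0.0011,0.0005,0.1324]
[-0.0119,0.0459,0.0003,-0.0011,0.0005,0.1324]
[-0.0057,0.0471,0.0003,-0.0011,0.0005,0.1324]
[0.0006,0.0474,0.0004,-0.0011,0.0005,0.1324]
```

play_rows --pt "0.005 -0.02 0.034 0 -0.001 0 0.11" --pt "0.005 -0.016 0.036 0 -0.001 0 0.11" --pt "0.005 -0.012 0.038 0 -0.001 0 0.11" --pt "0.005 -0.007 0.039 0 -0.001 0 0.11" --pt "0.005 -0.003 0.04 0 -0.001 0 0.11" --pt "0.005 0.002 0.035 0 0 0 0.09" --pt "0.005 0 0 0 0 0 0"

```text
clock: 6.6
ee_pos: [0.5206, -0.1254, 0.1787]
tcp_rot: [[1.0, 0.017, -0.01], [0.016, -1.0, -0.005], [-0.01, 0.005, -1.0]]
ft_force: [-1.1, -0.2, -1.5]
width: 0.128
```

```bash
python3 - <<'E'
from h import *
o=get_obs();print(np.round(o["joints"],2),o["ft_force"])
plan((.527,-.1136,.15),1.6)
E
```

```text
[ 0.18  0.65 -0.06  1.89  0.07  0.62 -1.48] [-1.05692733 -0.19917634 -1.5266751 ]
n 1 dist 0.0316 rot [ 0.26  0.56 -0.65]
[0.0068,-0.0118,0.0285,0.0045,0.0098,-0.0114]
```

play_rows --pt "0.005 0.003 -0.006 0.014 0.003 0.005 -0.006" --pt "0.005 0.003 -0.006 0.014 0.002 0.005 -0.006" --pt "0.005 0 0 0.012 0 0 0" --pt "0.005 0 0 0.012 0 0 0" --pt "0.005 0 0 0 0 0 0"

```text
clock: 7.1
ee_pos: [0.5251, -0.1132, 0.1228]
tcp_rot: [[1.0, 0.028, -0.003], [0.028, -1.0, 0.001], [-0.003, -0.001, -1.0]]
ft_force: [-0.1, -0.7, -1.4]
width: 0.124
```

```bash
python3 - <<'E'
from h import *
o=get_obs()
plan((.527,-.1136,.12),1.6)
for n in("scene","top"):
    p,d=vision.read_camera(n); np.savez(f"{n}3.npz",p=p,d=d)
    x,y,w,h=(205,100,110,90) if n=="scene" else (340,170,110,90)
    cv2.imwrite(f"pics/{n}3.png",cv2.resize(p[y:y+h,x:x+w,::-1],None,fx=6,fy=6,interpolation=2))
E
```

```text
n 1 dist 0.0034 rot [-0.08  0.14  0.03]
[0.0019,0.0004,0.0028,-0.0014,0.0025,0.0005]
```

View pics/scene3.png

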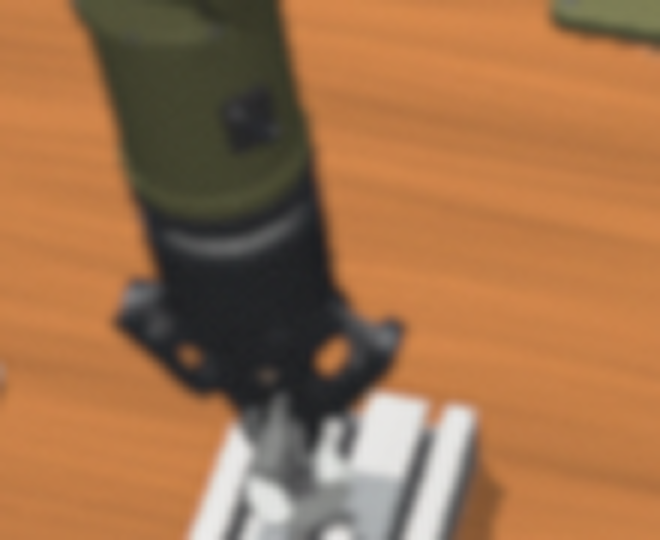

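View pics/top3.png

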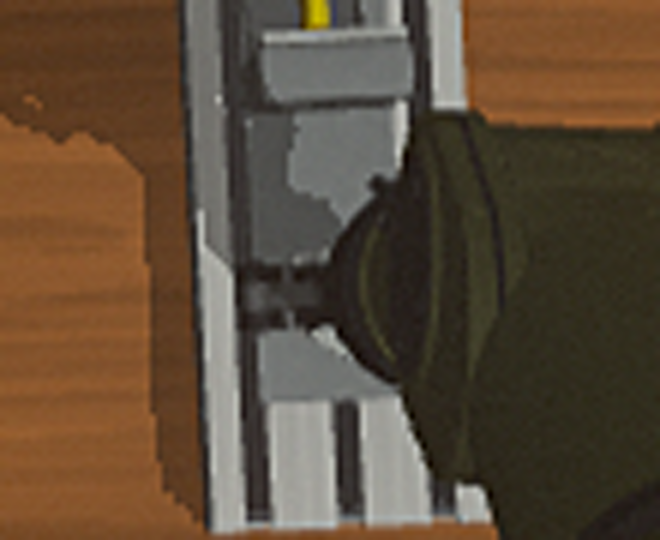

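The arm hides the head in both views: in the scene crop only the rail slot shows below about (330,440), and in the top crop the gripper at (285,295) lies over the window. The rest has to be done by feel.

play_rows --pt "0.005 0.002 0.001 0.006 -0.001 0.002 0" --pt "0.005 0 0 0.006 0 0 0" --pt "0.005 0 0 0.006 0 0 0" --pt "0.005 0 0 0.006 0 0 0" --pt "0.005 0 0 0.003 0 0 0" --pt "0.005 0 0 0 0 0 0"

```text
clock: 7.8
ee_pos: [0.5296, -0.1152, 0.0963]
tcp_rot: [[1.0, 0.028, 0.005], [0.028, -1.0, -0.001], [0.005, 0.001, -1.0]]
ft_force: [-0.2, -1.0, -0.9]
width: 0.124
```

```bash
python3 - <<'E'
from h import *
plan((.527,-.1136,.0925),1.6)
E
```

```text
n 1 dist 0.0049 rot [ 0.07 -0.31 -0.02]
[-0.0026,-0.0017,0.0038,0.0013,-0.0054,-0.0003]
```

play_rows --pt "0.005 -0.0026 -0.0017 0.001 0.001 -0.005 0" --pt "0.005 0 0 0.0015 0 0 0" --pt "0.005 0 0 0.001 0 0 0" --pt "0.005 0 0 0 0 0 0"

```text
clock: 8.2
ee_pos: [0.5269, -0.1134, 0.0927]
tcp_rot: [[1.0, 0.028, 0.0], [0.028, -1.0, -0.0], [0.0, 0.0, -1.0]]
ft_force: [-0.1, -0.1, -0.7]
width: 0.121
```

```bash
python3 - <<'E'
from h import *
plan((.527,-.1136,.0905),1.6)
E
```

```text
n 1 dist 0.0022 rot [ 0.01 -0.03 -0.02]
[0.0001,0.0002,0.0022,0.0002,-0.0004,-0.0004]
```

play_rows --pt "0.005 0 0.0002 0.001 0 0 0" --pt "0.005 0 0 0.001 0 0 0" --pt "0.005 0 0 0.001 0 0 0"

```text
clock: 8.5
ee_pos: [0.5273, -0.1137, 0.0899]
tcp_rot: [[1.0, 0.028, 0.001], [0.028, -1.0, -0.0], [0.001, 0.0, -1.0]]
ft_force: [-0.7, -0.3, -1.2]
width: 0.123
```

play_rows --pt "0.005 0 0 0.001 0 0 0" --pt "0.005 0 0 0.001 0 0 0" --pt "0.005 0 0 0.001 0 0 0"

```text
clock: 8.8
ee_pos: [0.5273, -0.1138, 0.0866]
tcp_rot: [[1.0, 0.027, 0.001], [0.027, -1.0, -0.0], [0.001, 0.0, -1.0]]
ft_force: [0.7, -0.3, -0.5]
width: 0.124
```

No resistance at 4.7 mm below the rail top, so the head is in the slot. I'll carry on until the washer makes contact.

play_rows --pt "0.005 0 0 0.001 0 0 0" --pt "0.005 0 0 0.001 0 0 0" --pt "0.005 0 0 0.001 0 0 0"

```text
clock: 9.1
ee_pos: [0.5273, -0.1138, 0.0833]
tcp_rot: [[1.0, 0.027, 0.001], [0.027, -1.0, -0.0], [0.001, 0.0, -1.0]]
ft_force: [-1.3, -0.3, 3.3]
width: 0.124
```

play_rows --pt "0.005 0 0 0.001 0 0 0" --pt "0.005 0 0 0.001 0 0 0" --pt "0.005 0 0 0 0 0 0"

```text
clock: 9.4
ee_pos: [0.5273, -0.1137, 0.082]
tcp_rot: [[1.0, 0.028, 0.002], [0.028, -1.0, -0.0], [0.002, 0.0, -1.0]]
ft_force: [-0.8, 1.5, 3.2]
width: 0.123
```

```bash
python3 - <<'E'
from h import *
o=get_obs();print(o["torque"],o["effort"].round(2) if hasattr(o["effort"],"round") else o["effort"])
plan((.527,-.1136,.0748),1.6)
E
```

```text
[0.00515482 0.19192471 0.01179598] [ 7.00e-02 -4.97e+01  8.70e-01 -7.93e+00  3.00e-02 -3.00e-01  0.00e+00]
n 1 dist 0.0072 rot [ 0.03 -0.1  -0.02]
[-0.0004,-0.0001,0.0072,0.0005,-0.0017,-0.0004]
```

Washer contact came at TCP 0.0833, right where it was predicted. Now I'll press on to 16–17 mm.

play_rows --pt "0.005 -0.0002 0 0.0012 0 -0.001 0" --pt "0.005 0 0 0.0012 0 0 0" --pt "0.005 0 0 0.0012 0 0 0"

```text
clock: 9.7
ee_pos: [0.5273, -0.1137, 0.0793]
tcp_rot: [[1.0, 0.027, 0.002], [0.027, -1.0, -0.001], [0.002, 0.001, -1.0]]
ft_force: [-1.4, -0.2, 7.1]
width: 0.124
```

play_rows --pt "0.005 0 0 0.0012 0 0 0" --pt "0.005 0 0 0.0012 0 0 0" --pt "0.005 0 0 0.0012 0 0 0" --pt "0.005 0 0 0 0 0 0"

```text
clock: 10.1
ee_pos: [0.5273, -0.1137, 0.0774]
tcp_rot: [[1.0, 0.028, 0.002], [0.028, -1.0, -0.001], [0.002, 0.001, -1.0]]
ft_force: [-1.7, 1.1, 6.3]
width: 0.121
```

```bash
python3 - <<'E'
from h import *
plan((.527,-.1136,.0748),1.6)
E
```

```text
n 1 dist 0.0027 rot [ 0.06 -0.13 -0.02]
[-0.0003,-0.0001,0.0026,0.0011,-0.0023,-0.0004]
```

play_rows --pt "0.005 -0.0002 0 0.0015 0.001 -0.002 0" --pt "0.005 0 0 0.0015 0 0 0" --pt "0.005 0 0 0.0013 0 0 0" --pt "0.005 0 0 0.0008 0 0 0"

```text
clock: 10.5
ee_pos: [0.5273, -0.1137, 0.0751]
tcp_rot: [[1.0, 0.027, 0.002], [0.027, -1.0, -0.0], [0.002, 0.001, -1.0]]
ft_force: [-2.9, 0.3, 10.6]
width: 0.125
```

```bash
python3 - <<'E'
from h import *
plan((.527,-.1136,.0748),1.6)
plan((.527,-.1136,.0748),46.6)
E
```

```text
n 1 dist 0.0004 rot [ 0.03 -0.1  -0.02]
[-0.0003,-0.0001,0.0003,0.0005,-0.0018,-0.0004]
n 6 dist 0.0004 rot [  0.07  -0.09 -45.02]
[-0.0001,-0.0000,0.0000,0.0002,-0.0003,-0.1310]
[-0.0001,-0.0000,0.0000,0.0002,-0.0003,-0.1310]
[-0.0000,-0.0000,0.0000,0.0002,-0.0003,-0.1310]
[-0.0000,-0.0000,0.0000,0.0002,-0.0003,-0.1310]
[-0.0000,-0.0000,0.0000,0.0002,-0.0003,-0.1310]
[-0.0000,-0.0000,0.0000,0.0002,-0.0003,-0.1310]
```

play_rows --pt "0.005 0 0 0.0008 0 -0.001 -0.06" --pt "0.005 0 0 0.0005 0 0 -0.06" --pt "0.005 0 0 0.0005 0 0 -0.06"

```text
clock: 10.8
ee_pos: [0.5283, -0.114, 0.0756]
tcp_rot: [[0.978, 0.211, 0.004], [0.211, -0.978, -0.002], [0.003, 0.002, -1.0]]
ft_force: [-1.2, 0.2, 10.0]
width: 0.122
```

```bash
python3 - <<'E'
from h import *
o=get_obs();print(o["torque"])
plan((.527,-.1136,.0748),30)
E
```

```text
[ 0.09850218  0.41171798 -0.10838619]
n 3 dist 0.0015 rot [  0.17  -0.16 -17.84]
[-0.0004,-0.0002,0.0003,0.0010,-0.0009,-0.1038]
[-0.0004,-0.0003,0.0003,0.0010,-0.0009,-0.1038]
[-0.0003,-0.0003,0.0003,0.0010,-0.0009,-0.1038]
```

play_rows --pt "0.005 -0.0007 -0.0002 0.0012 0.001 -0.001 -0.08" --pt "0.005 -0.0004 -0.0002 0.001 0.001 -0.001 -0.08" --pt "0.005 -0.0004 -0.0002 0.0008 0.001 -0.001 -0.08" --pt "0.005 -0.0004 -0.0002 0.0006 0 0 -0.08"

```text
clock: 11.2
ee_pos: [0.5292, -0.1146, 0.0755]
tcp_rot: [[0.856, 0.517, 0.007], [0.517, -0.856, -0.002], [0.005, 0.005, -1.0]]
ft_force: [-2.0, -0.4, 9.0]
width: 0.125
```

```bash
python3 - <<'E'
from h import *
o=get_obs();print(o["torque"])
plan((.527,-.1136,.0748),50)
E
```

```text
[ 0.09279742  0.39420558 -0.09483852]
n 3 dist 0.0025 rot [  0.34  -0.26 -18.89]
[-0.0005,-0.0007,0.0002,0.0020,-0.0015,-0.1099]
[-0.0004,-0.0007,0.0002,0.0020,-0.0015,-0.1099]
[-0.0003,-0.0008,0.0002,0.0020,-0.0015,-0.1099]
```

play_rows --pt "0.005 -0.0015 -0.0012 0.001 0.003 -0.002 -0.07" --pt "0.005 -0.001 -0.001 0.0008 0.003 -0.002 -0.08" --pt "0.005 -0.0006 -0.0008 0.0008 0.002 -0.001 -0.08" --pt "0.005 -0.0005 -0.0006 0.0006 0.001 -0.001 -0.08"

```text
clock: 11.6
ee_pos: [0.5294, -0.1148, 0.076]
tcp_rot: [[0.65, 0.76, 0.009], [0.76, -0.65, 0.0], [0.006, 0.007, -1.0]]
ft_force: [-0.7, -0.2, 8.4]
width: 0.122
```

```bash
python3 - <<'E'
from h import *
o=get_obs();print(o["torque"],np.round(o["joints"],2))
plan((.527,-.1136,.0748),70)
E
```

```text
[-0.01745733  0.31651179 -0.07977463] [ 0.27  0.83 -0.23  1.94  0.43  0.41 -1.  ]
n 3 dist 0.0029 rot [  0.43  -0.26 -20.53]
[-0.0002,-0.0009,0.0004,0.0025,-0.0015,-0.1194]
[-0.0001,-0.0009,0.0004,0.0025,-0.0015,-0.1194]
[0.0000,-0.0009,0.0004,0.0025,-0.0015,-0.1194]
```

play_rows --pt "0.005 -0.0005 -0.0025 0.0015 0.006 -0.004 -0.03" --pt "0.005 -0.0002 -0.0015 0.0012 0.004 -0.002 -0.06" --pt "0.005 0 -0.0012 0.001 0.004 -0.002 -0.08" --pt "0.005 0 -0.001 0.0008 0.002 -0.001 -0.08"

```text
clock: 12.0
ee_pos: [0.5298, -0.1144, 0.0756]
tcp_rot: [[0.436, 0.9, 0.003], [0.9, -0.436, -0.002], [-0.0, 0.003, -1.0]]
ft_force: [-0.8, 0.3, 9.5]
width: 0.123
```

```bash
python3 - <<'E'
from h import *
o=get_obs();print(o["torque"],np.round(o["joints"],2))
plan((.527,-.1136,.0748),91.6)
E
```

```text
[-0.00402586  0.19000557 -0.09289127] [ 0.3   0.83 -0.29  1.94  0.53  0.45 -0.83]
n 4 dist 0.003 rot [  0.19   0.06 -27.45]
[-0.0001,-0.0007,0.0002,0.0008,0.0003,-0.1198]
[-0.0000,-0.0007,0.0002,0.0008,0.0003,-0.1198]
[0.0000,-0.0007,0.0002,0.0008,0.0003,-0.1198]
[0.0001,-0.0007,0.0002,0.0008,0.0003,-0.1198]
```

play_rows --pt "0.005 0 -0.0018 0.0012 0.001 0 -0.07" --pt "0.005 0 -0.0015 0.0008 0.001 0 -0.08" --pt "0.005 0 -0.0012 0.0008 0.001 0 -0.08" --pt "0.005 0 -0.001 0.0008 0.001 0 -0.08"

```text
clock: 12.4
ee_pos: [0.5303, -0.1139, 0.0759]
tcp_rot: [[0.131, 0.991, 0.012], [0.991, -0.131, -0.003], [-0.001, 0.012, -1.0]]
ft_force: [0.2, 0.3, 9.4]
width: 0.127
```

```bash
python3 - <<'E'
from h import *
o=get_obs();print(o["torque"],np.round(o["joints"],2))
plan((.527,-.1136,.0748),91.6)
E
```

```text
[ 0.1118264   0.24773334 -0.04353966] [ 0.35  0.84 -0.37  1.94  0.64  0.47 -0.63]
n 2 dist 0.0035 rot [ 0.68  0.13 -9.14]
[-0.0001,-0.0017,0.0005,0.0059,0.0011,-0.0798]
[0.0001,-0.0016,0.0005,0.0059,0.0011,-0.0798]
```

play_rows --pt "0.005 0 -0.002 0.001 0.006 0.001 -0.07" --pt "0.005 0 -0.0018 0.0008 0.005 0.001 -0.06" --pt "0.005 0 -0.001 0.0006 0.002 0 -0.02" --pt "0.005 0 0 0 0 0 0"

```text
clock: 12.8
ee_pos: [0.5303, -0.1138, 0.0768]
tcp_rot: [[-0.024, 1.0, 0.009], [1.0, 0.024, -0.0], [-0.0, 0.009, -1.0]]
ft_force: [-3.2, 0.1, 7.2]
width: 0.121
```

```bash
python3 - <<'E'
from h import *
o=get_obs();print(o["torque"],np.round(o["joints"],2))
plan((.529,-.1136,.0748),91.6)
E
```

```text
[ 0.21542019  0.70067311 -0.05717663] [ 0.37  0.85 -0.42  1.94  0.69  0.49 -0.51]
n 1 dist 0.0024 rot [ 0.53  0.02 -0.24]
[0.0002,-0.0013,0.0020,0.0092,0.0003,-0.0042]
```

play_rows --pt "0.005 0 0 0 0 0 0" --pt "0.005 0 0 -0.0003 0 0 0" --pt "0.005 0 0 0 0 0 0"

```text
clock: 13.1
ee_pos: [0.5302, -0.1137, 0.0784]
tcp_rot: [[-0.023, 1.0, 0.01], [1.0, 0.023, -0.0], [-0.0, 0.01, -1.0]]
ft_force: [-1.0, 0.8, 6.2]
width: 0.121
```

play_rows --pt "0.02 0 0 0 0 0 0" --pt "0.04 0 0 0 0 0 0" --pt "0.04 0 0 0 0 0 0" --pt "0.04 0 0 0 0 0 0"

```text
clock: 13.5
ee_pos: [0.5305, -0.1141, 0.0777]
tcp_rot: [[-0.022, 1.0, 0.01], [1.0, 0.022, 0.0], [-0.0, 0.01, -1.0]]
ft_force: [0.2, 0.3, 0.4]
width: 0.467
```

```bash
python3 - <<'E'
from h import *
o=get_obs();print(o["ft_force"],o["torque"],o["width"]);plan((.53,-.1137,.16),91.4,10)
E
```

```text
[0.21776583 0.34815663 0.38567525] [ 0.01139291  0.01393802 -0.02129385] 0.4672550051521931
n 10 dist 0.0823 rot [ 0.58  0.01 -0.14]
[0.0000,0.0000,-0.0082,0.0010,0.0000,-0.0002]
[0.0000,0.0000,-0.0082,0.0010,0.0000,-0.0002]
[0.0000,0.0000,-0.0082,0.0010,0.0000,-0.0002]
[0.0000,0.0000,-0.0082,0.0010,0.0000,-0.0002]
[0.0000,-0.0000,-0.0082,0.0010,0.0000,-0.0002]
[0.0000,-0.0000,-0.0082,0.0010,0.0000,-0.0002]
[0.0000,-0.0000,-0.0082,0.0010,0.0000,-0.0002]
[0.0000,-0.0000,-0.0082,0.0010,0.0000,-0.0002]
[0.0000,-0.0000,-0.0082,0.0010,0.0000,-0.0002]
[0.0000,-0.0000,-0.0082,0.0010,0.0000,-0.0002]
```

Free. I'll withdraw straight up in small steps.

play_rows --pt "0.04 0 0 -0.006 0.002 0 0" --pt "0.04 0 0 -0.006 0.002 0 0" --pt "0.04 0 0 -0.006 0.002 0 0" --pt "0.04 0 0 -0.006 0 0 0" --pt "0.04 0 0 -0.006 0 0 0" --pt "0.04 0 0 -0.008 0 0 0" --pt "0.04 0 0 -0.01 0 0 0"

```text
clock: 14.2
ee_pos: [0.5299, -0.114, 0.129]
tcp_rot: [[-0.022, 1.0, 0.002], [1.0, 0.022, 0.0], [0.0, 0.002, -1.0]]
ft_force: [-0.9, -0.4, 0.6]
width: 0.466
```

play_rows --pt "0.04 0 0 -0.02 0 0 0" --pt "0.04 0 0 -0.03 0 0 0" --pt "0.04 0 0 -0.03 0 0 0" --pt "0.04 -0.03 0.02 -0.01 0 0 0" --pt "0.04 -0.04 0.03 0 0 0 0" --pt "0.04 -0.04 0.03 0 0 0 0" --pt "0.04 -0.04 0.03 0 0 0 0" --pt "0.04 0 0 0 0 0 0"

```text
clock: 15.0
ee_pos: [0.6461, -0.2633, 0.2318]
tcp_rot: [[-0.029, 1.0, 0.008], [1.0, 0.029, -0.0], [-0.0, 0.008, -1.0]]
ft_force: [-0.9, -0.5, -0.9]
width: 0.469
```

```bash
python3 - <<'E'
from h import *
for n in("scene","top"):
    p,d=vision.read_camera(n); np.savez(f"{n}4.npz",p=p,d=d)
    cv2.imwrite(f"pics/{n}4f.png",p[:,:,::-1])
    x,y,w,h=(205,130,110,90) if n=="scene" else (345,170,110,90)
    cv2.imwrite(f"pics/{n}4.png",cv2.resize(p[y:y+h,x:x+w,::-1],None,fx=6,fy=6,interpolation=2))
E
```

```text
(no output)
```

View pics/scene4.png

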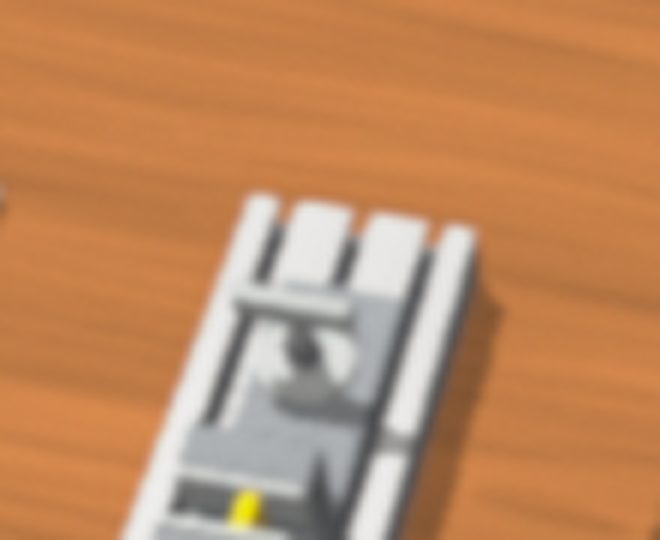

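View pics/top4.png

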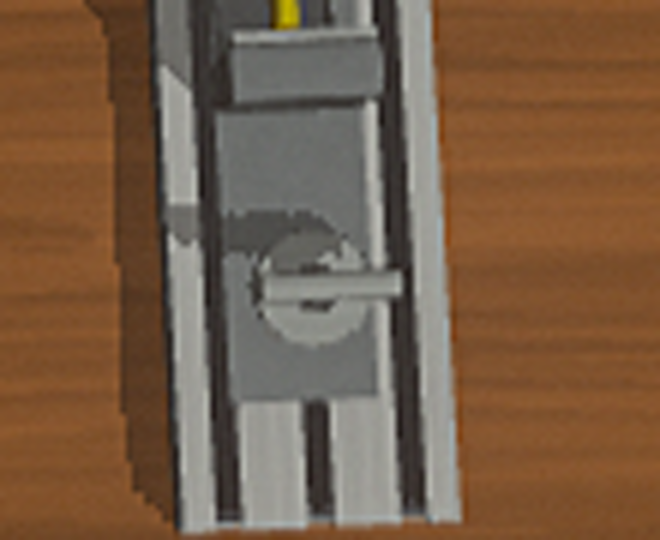

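View pics/top4f.png

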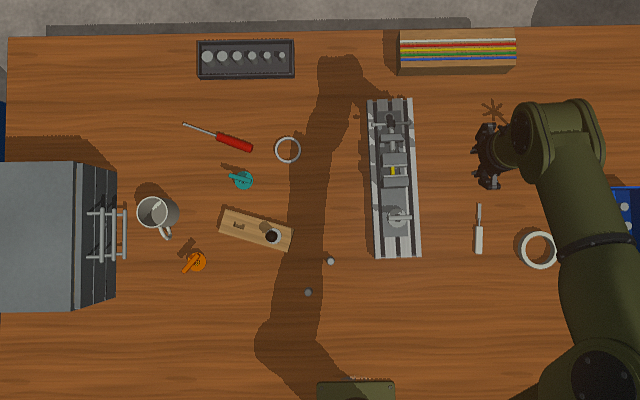

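```bash
python3 - <<'E'
from m1 import *
P,U=cl("top",380,205,40,30,"4"); k=(P[:,2]>.098)&(P[:,2]<.115);rep("handle",P[k]);print(np.median(P[k][:,2]))
k=(P[:,2]>.0515)&(P[:,2]<.06);rep("washer",P[k])
P,U=cl("scene",240,170,30,20,"4"); k=(P[:,2]>.095)&(P[:,2]<.115);rep("handle s",P[k])
a=np.load("top0.npz")["p"].astype(int);b=np.load("top4.npz")["p"].astype(int)
o=get_obs();print(o["clock"],o["ft_force"],np.abs(o["joint_velocities"]).max())
E
```

```text
handle 117 [ 0.5306 -0.1128  0.1049] ang -90.5 mid 0.9 ext 59.2 10.4 z 0.0996 0.1117 midrange [ 0.5306 -0.1137]
0.10485961911679298
washer 288 [ 0.5251 -0.1072  0.0536] ang -174.8 mid -0.4 ext 80.1 65.5 z 0.0515 0.0591 midrange [ 0.5255 -0.1072]
handle s 100 [ 0.5313 -0.1126  0.1022] ang 91.2 mid -0.9 ext 58.4 14.1 z 0.095 0.1085 midrange [ 0.5314 -0.1136]
15.1 [0.50489735 0.29701572 0.21555149] 0.07099480063502123
```

The handle's top is at 0.105 m, as expected for the head 13 mm down and held under the lips. The bar lies at about 90° to the slot, and nothing else has moved. I'm handing the job in.

play_rows --pt "0.04 0 0 0 0 0 0" --pt "0.04 0 0 0 0 0 0"

```text
clock: 15.3
ee_pos: [0.6426, -0.2531, 0.2326]
tcp_rot: [[-0.04, 0.999, 0.003], [0.999, 0.04, 0.007], [0.007, 0.004, -1.0]]
ft_force: [0.5, 0.0, 0.1]
width: 0.467
```

```bash
python3 -c "
from cell import bot
print(bot.sign_off())"
```

```text
the job is handed in; nothing more can be done
None
```

The near end of the vice is clamped, and the job was handed in at about 15 s on the robot's clock.

**What I did:** I took the grey T-bolt from the rest block and felt its head down through the window into the slot. The slot lies about 5.5 mm to the vice's −y side. I pressed the bolt about 16 mm deep and turned it 90°. I then eased it up until the head was about at the lips, and let go. The highest vertical force I read while pressing was about 11 N.

**Last checks:**
- **Bolt height:** the top camera puts the handle top at 0.105 m, which is what the head caught under the lips at 13 mm should give.
- **Handle direction:** the handle lies at about 90° to the slot.
- **Other things:** in the last top picture the pin and the other bystanders I could see stood where they were. The robot was touching nothing.

**What disagreed or failed:**
- The scene camera put the handle about 3 mm lower than the top camera, and its reading takes in some of the handle's side face.
- My depth reading of the washer mixed in the foot, so I have no direct check of how far the washer sits up the shank.
- Going down to the grasp, the open gripper drifted about 12 mm sideways above the handle and touched nothing. I corrected it before closing.
- During the turn the bolt drifted about 3 mm along the slot, with only small side forces (about 3 N at most).

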